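Seat the lens barrel in the V-block and hold it down

TASK

Take the thicker of the two lens barrels out of the wooden cradle and lay it in the steel V-block for gauging, its plain rear end right up against the end stop and the wide front ring hanging over the open end. Then press it down with roughly 15 newtons so that it bears on both sides of the V, and finish while still pressing on it: do not let go. Leave the thinner barrel in the cradle, and leave the jar and the bearing alone.

Things in the scene. Friction and masses are not known exactly. Their poses are not given: they have to be found in the camera images.
- thick_mid (a point): Thick lens barrel (loose, about 0.3 kg): aluminium cylinder 40 mm in diameter, 124 mm long, with a dark front ring 48 mm in diameter and 16 mm long on its -x end. This point is on the axis, half-way along the 40 mm part. x runs along the barrel from the ring to the plain rear end; y and z turn as it rolls. Centre of mass about 11 mm from here towards the ring.
- thick_rear (a point): Centre of the thick barrel's plain rear end face, 62 mm along +x from thick_mid; same axes.
- thick_barrel: The thick barrel as a whole; origin and axes as thick_mid.
- thin_mid (a point): Thin lens barrel (loose): the same shape and length, but 30 mm in diameter with a 38 mm ring. Point and axes as for thick_mid. It stays in the cradle.
- cradle: Wooden cradle, fixed: board 112 x 200 x 8 mm, origin at the middle of its underside, with two rests along its x axis at y = +55 and -55 mm; either may hold the thick barrel. A rest is two V saddles, 14 mm long, at x = +-46 mm, 34 mm high, 56 mm across, free between them. Barrels lie ring towards -x, axes 44 (thick) and 37 mm (thin) above the bench.
- vblock: Steel V-block, fixed: base plate 144 x 90 x 16 mm. Its 90 degree V, open upward, runs along x in two sections, x = -58 to -30 and +30 to +58 mm, 80 mm across and 44 mm high; the 60 mm gap between them is free down to the base plate (16 mm). Origin on the bench under the seat point; x points to the end stop.
- vblock_seat (a point): Where thick_mid lies when the thick barrel is seated: 50 mm above the bench, straight above the origin of the V-block. x along the V towards the end stop, z up.
- vblock_stop (a point): Centre of the end stop's flat face, 62 mm along +x from vblock_seat, at the same height; the stop is an upright plate 10 mm thick and 56 mm wide whose top is 58 mm above the bench. Where thick_rear lies when the barrel is home.
- flank_left: The V's side at +y of the V-block (both sections); origin as the V-block's.
- flank_right: The V's side at -y of the V-block (both sections); origin as the V-block's.
- jar: Bystander: glass screw jar with a lid, 62 mm in diameter, 82 mm high; origin at the middle of its underside.
- bearing: Bystander: ball bearing lying flat, 60 mm in diameter, 18 mm high; origin at the middle of its underside.
Mind the look-alikes: they are no part of the job. What is shaped like the thick_barrel but purple or turquoise is not meant.

How it is judged:
By the outcome, as a careful person would: the job done as asked, in the order asked, and still so for the second after the job is handed in, while the arm keeps its last pose, push and grip.
It also fails if it takes over 53 s, if anything falls off the work surface, if the arm or the gripper's body presses on something with over 40 N, if the wrist force passes 120 N, or if a joint passes its speed limit or range.

ROBOT

A 6-joint arm with a two-finger parallel gripper is mounted at the origin on a cart in front of the work surface, level with it; the furniture and walls round the work are solid. World frame = base frame: x ahead of the robot, y to its left, z up, the work surface at z = 0. Lengths are in m, angles in rad, forces in N, time in s.
With the tool pointing down it reaches from about 0.375 to 0.925 m from the base axis. Payload 5.7 kg.
Tool frame: the origin (TCP) lies midway between the tips of the shut fingers; the grasp point (between the pads) lies 19 mm behind it; z points along the fingers, y is the line along which they close (so a half turn about z gives the same grasp; the last joint's range is limited). The gripper opens to 88 mm and grips with 3 to 60 N. Pads are 20 mm wide; open, the fingers measure 115 mm over their backs; the gripper's body (75 mm by 178 mm) begins 61 mm behind the grasp point.
Start: joints at [-1.34, 0.359, 1.51, -0, 1.272, -0.115], TCP at [0.203, -0.564, 0.223] pointing down, gripper open.
Joint ranges: [-2.97, 2.97], [-1.01, 2.36], [0.21, 2.38], [-0.96, 4.11], [0.2, 2.71], [-2.98, 2.98]. Speed limits (rad/s): [2.39, 2.39, 3.14, 3.14, 3.14, 3.14].

INTERFACE

Orientations are given as a 3x3 rotation matrix whose columns are the frame's x, y, z axes.
In Python, from cell import arm, ik, viewer, job gives the robot as it stands. Calls block until the motion is done:
- arm.movep(position, orientation): joint-space move of the TCP to a pose.
- arm.movel(position, rotation=None, feed=0.15): straight line of the TCP; rotation=None keeps the orientation; feed is the mean speed in m/s.
- arm.move_joints(angles): joint-space move.
- arm.grip(opening, f_grip=None): finger opening in m; f_grip is the grip in N (None keeps the last); returns when the fingers have stopped.
- arm.sleep(seconds).
- ik(position, orientation): joint angles nearest the present ones, or None.
- arm.read_state(): the state.
- viewer.get_image(name): name is "scene" or "top" or "wrist"; returns the picture (480x640x3 uint8, red, green, blue); there is no depth.
- viewer.camera_params(name): a dict with "fovy" (degrees; the focal length in pixels is half the picture's height over the tangent of half this angle, whatever the lens; pixels are square), "cx", "cy" (the principal point, pixels), "cam_to_world" (4x4, takes a point from camera to world coordinates); the wrist camera has in their place "hand_eye" (4x4, takes a point from camera to tool coordinates, whose origin is the TCP and whose axes are the flange's). Camera axes: x right, y up, looking along -z (the intrinsics and any distortion apply to the point x, -y, -z); pixel columns grow to the right and rows downward; lengths in m; the calibration is good to about 2 mm. A picture is of the moment at which its call begins: read the wrist's pose just before it. camera_params takes no time and is no camera call.
A pose or a line that the arm cannot do raises arm.MotionError and nothing moves.
- job.hand_in(): hands the job in; it is judged then, once.
The state is a dict: "time_s": time; "joints": joint angles; "qd": joint speeds; "effort": joint torques, N m; "ee_pos": TCP position; "eef_rot": TCP orientation; "wrist_force": force on the tool from outside, world axes, zero at the start; "wrist_torque": the same for the moment, N m; "opening": finger opening in m; "grip_force": force on a finger pad.
Only numpy, scipy, OpenCV 4.12 (cv2) and the standard library are available. Lean on these libraries where they do the work, as an engineer would, in place of code of your own. Each camera call takes 0.05 s, during which the arm holds its last target. There are 200 camera calls.

## Working session

There is one attempt and no reset: what is moved stays moved. The work goes in short steps, each a Python script; the robot and the scene stay as the last script left them, time stands still between calls to the robot, and variables do not carry over. Pictures are saved under pics/ and viewed, at most 10 in all, crops included, and the job is handed in when it is done.

```bash
ls; mkdir -p pics
python3 - <<'E'
from cell import arm,viewer
import cv2
for n in("scene","top"):
    cv2.imwrite(f"pics/{n}0.png",viewer.get_image(n)[:,:,::-1]); print(n,viewer.camera_params(n))
print(viewer.camera_params("wrist"));print(arm.read_state()["time_s"])
E
```

```text
pics
scene {'fovy': 53.96247801590192, 'cx': 318.70896684065707, 'cy': 229.7348741762382, 'cam_to_world': array([[-0.8953636 ,  0.16628122, -0.41312779,  0.22090928],
       [-0.44459149, -0.3873692 ,  0.8076407 ,  0.69150597],
       [-0.0257375 ,  0.90680519,  0.4207635 ,  0.42517921],
       [ 0.        ,  0.        ,  0.        ,  1.        ]])}
top {'fovy': 47.134846964045394, 'cx': 314.1764475759838, 'cy': 241.73117377288222, 'cam_to_world': array([[ 0.01181672,  0.98700734, -0.16024008,  0.4349412 ],
       [-0.99970371,  0.0150718 ,  0.01911358,  0.00703026],
       [ 0.02128035,  0.15996675,  0.986893  ,  1.12131182],
       [ 0.        ,  0.        ,  0.        ,  1.        ]])}
{'fovy': 69.27728233818573, 'cx': 321.17192054586263, 'cy': 242.4480935167847, 'hand_eye': array([[ 4.38487450e-04,  9.56137266e-01,  2.92918653e-01,
         8.05499858e-02],
       [ 9.99999718e-01, -5.98022700e-04,  4.55090387e-04,
         8.64265959e-05],
       [ 6.10300882e-04,  2.92918371e-01, -9.56137258e-01,
        -1.61939938e-01],
       [ 0.00000000e+00,  0.00000000e+00,  0.00000000e+00,
         1.00000000e+00]])}
0.1
```

View pics/top0.png

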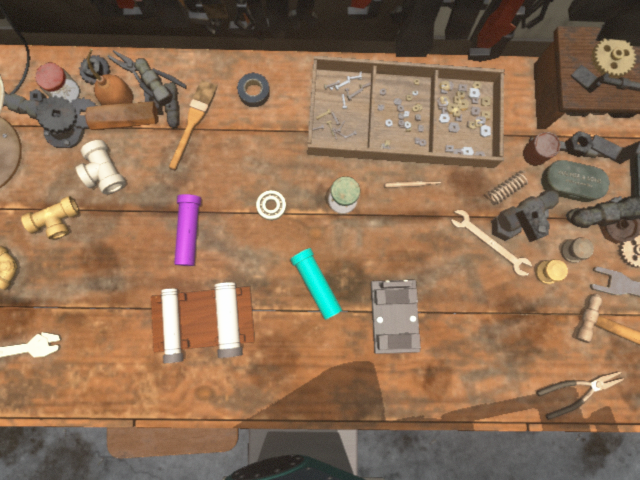

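View pics/scene0.png

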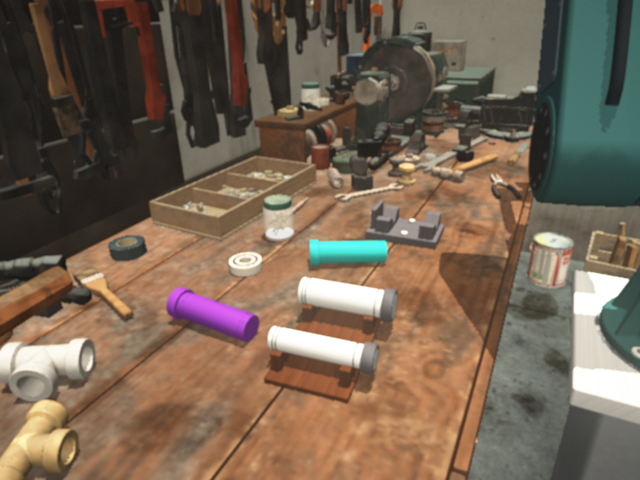

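Run:
```python
import cv2,numpy as np
i=cv2.imread("pics/top0.png")
a=cv2.resize(i[270:370,145:265],None,fx=4,fy=4,interpolation=cv2.INTER_CUBIC)
b=cv2.resize(i[270:370,360:430],None,fx=4,fy=4,interpolation=cv2.INTER_CUBIC)
cv2.imwrite("pics/c1.png",np.hstack([a,b]))
```

```text
(no output)
```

View pics/c1.png

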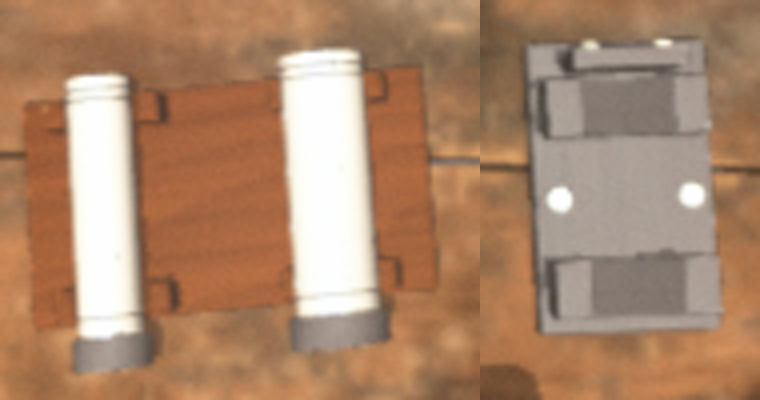

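The candidates in the top view are white thick (228,320), white thin (172,325), purple (187,230) and turquoise (315,285). The crop shows the right-hand white one in the cradle is the wider (about 20 px against 16 px), so that is the thick barrel. Its rings point down the image (-x). The V-block is at (397,316), with its stop at the top edge.

```bash
cat > h.py <<'E'
import numpy as np,cv2
from cell import arm,ik,viewer,job
def ray(name,uv,z,state=None):
    p=viewer.camera_params(name); f=240/np.tan(np.radians(p["fovy"])/2)
    if name=="wrist":
        T=np.eye(4);T[:3,:3]=state["eef_rot"];T[:3,3]=state["ee_pos"];T=T@p["hand_eye"]
    else: T=p["cam_to_world"]
    uv=np.atleast_2d(uv).astype(float)
    d=np.c_[(uv[:,0]-p["cx"])/f,-(uv[:,1]-p["cy"])/f,-np.ones(len(uv))]@T[:3,:3].T
    return T[:3,3]+d*((np.broadcast_to(z,len(uv))-T[2,3])/d[:,2])[:,None]
def R(yaw):  # tool down, closing line y perpendicular to yaw direction
    c,s=np.cos(yaw),np.sin(yaw)
    return np.array([[c,s,0],[s,-c,0],[0,0,-1.]])
E
python3 - <<'E'
from h import *
np.set_printoptions(precision=4,suppress=True)
c=np.array([[527,43],[703,40],[720,327],[542,332]],float); v=(c-[480,0])/4+[360,270]
P=ray("top",v,.016);print("vb",P,P.mean(0));
for i in range(4):print(np.linalg.norm(P[i]-P[i-3]),end=' ')
d=P[0]+P[1]-P[2]-P[3];print("yaw",np.arctan2(d[1],d[0]))
def crop(x):return np.array(x,float)/4+[145,270]
# silhouette sides of thick: near rear and near ring
for nm,s,z in(("thick",[[283,75],[362,75],[297,305],[379,305]],.044),("thin",[[67,95],[131,95],[78,320],[142,320]],.037)):
    P=ray("top",crop(s),z);a=(P[0]+P[1])/2;b=(P[2]+P[3])/2
    print(nm,P,"w",np.linalg.norm(P[0]-P[1]),np.linalg.norm(P[2]-P[3]),"yaw",np.arctan2(*(a-b)[1::-1]))
# thick ends: rear top rim, ring front lower edge
print("rear top",ray("top",crop([[321,52]]),.064),"ringstep",ray("top",crop([[337,313]]),.064),"front",ray("top",crop([[341,346]]),.068-.02))
c=ray("top",crop([[25,102],[422,67],[437,290],[37,327]]),.008);print("cradle",c,c.mean(0))
s=arm.read_state();print(s["ee_pos"],s["eef_rot"],s["wrist_force"])
E
```

```text
vb [[ 0.5365 -0.1315  0.016 ]
 [ 0.5392 -0.2206  0.016 ]
 [ 0.397  -0.2265  0.016 ]
 [ 0.3936 -0.1382  0.016 ]] [ 0.4666 -0.1792  0.016 ]
0.08918018491374557 0.14234668443103118 0.08839627269062371 0.14303745591611683 yaw 0.044257107409109576
thick [[0.5141 0.177  0.044 ]
 [0.5146 0.1386 0.044 ]
 [0.404  0.1658 0.044 ]
 [0.4045 0.1266 0.044 ]] w 0.03839558887939895 0.03921456171851351 yaw 0.10447000102775156
thin [[0.5034 0.2829 0.037 ]
 [0.5038 0.2518 0.037 ]
 [0.3956 0.2716 0.037 ]
 [0.3959 0.241  0.037 ]] w 0.031128315362550243 0.030640206551948608 yaw 0.1020995889848874
rear top [[0.5239 0.1561 0.064 ]] ringstep [[0.4011 0.144  0.064 ]] front [[0.3852 0.1436 0.048 ]]
cradle [[0.5015 0.311  0.008 ]
 [0.5217 0.1129 0.008 ]
 [0.4111 0.1021 0.008 ]
 [0.3909 0.2986 0.008 ]] [0.4563 0.2062 0.008 ]
[ 0.2032 -0.5639  0.2219] [[ 0.9408  0.339  -0.0004]
 [ 0.339  -0.9408  0.0016]
 [ 0.0002 -0.0016 -1.    ]] [-0.9047  0.7002 -0.8475]
```

Run:
```python
from h import *
import pickle
S={}
for n,p,y in(("vb",[.445,-.18,.17],.04),("br",[.435,.148,.17],.104)):
    arm.movep(p,R(y));s=arm.read_state();S[n]=s
    cv2.imwrite(f"pics/w_{n}.png",viewer.get_image("wrist")[:,:,::-1]);print(s["time_s"],s["ee_pos"],s["wrist_force"])
pickle.dump(S,open("S.pkl","wb"))
a=[cv2.imread(f"pics/w_{n}.png") for n in("vb","br")]
cv2.imwrite("pics/both.png",np.hstack([cv2.resize(x[:,100:540],(396,432)) for x in a]))
```

```text
1.775 [ 0.44524832 -0.18085037  0.17019804] [-0.25743913  0.09394767 -0.35049072]
3.0667 [0.43551595 0.14722822 0.17005185] [ 0.68842322 -0.5116753  -0.28136763]
```

View pics/both.png

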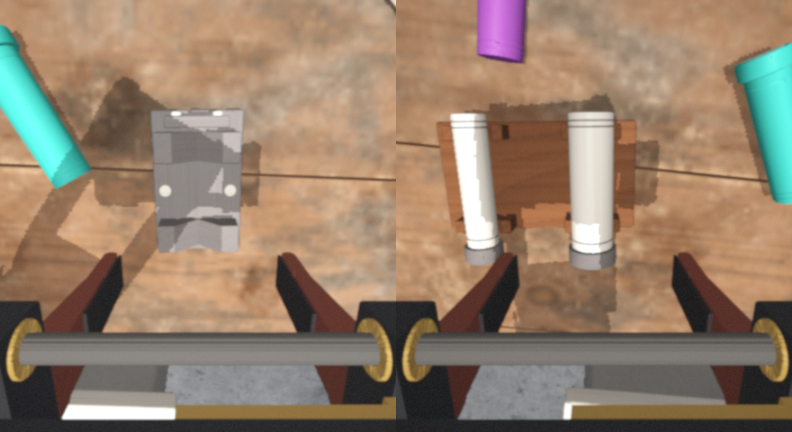

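Run:
```python
from h import *
a=cv2.imread("pics/w_vb.png")[110:290,250:390];b=cv2.imread("pics/w_br.png")[115:305,260:360]
f=lambda x:cv2.resize(x,None,fx=3.0,fy=3.0,interpolation=cv2.INTER_CUBIC)
a,b=f(a),f(b);a=cv2.copyMakeBorder(a,0,30,0,0,cv2.BORDER_CONSTANT)
cv2.imwrite("pics/c2.png",np.hstack([a,b]));print(a.shape,b.shape)
```

```text
(570, 420, 3) (570, 300, 3)
```

View pics/c2.png

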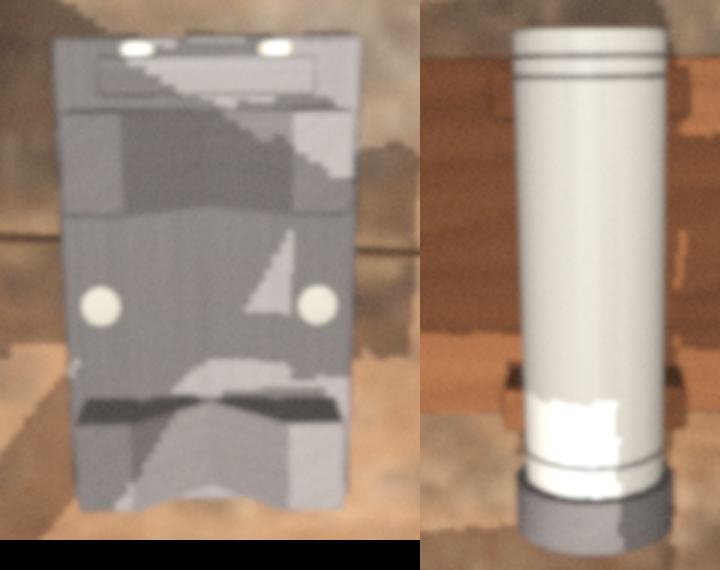

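Run:
```python
from h import *
import pickle
np.set_printoptions(precision=4,suppress=True)
S=pickle.load(open("S.pkl","rb"))
f=lambda n,q,z,o:ray("wrist",np.array(q,float)/3+o,z,S[n])
V=[([53,37],.016,(72,45)),([361,36],.016,(72,-45)),([97,97],.058,(62,28)),([313,95],.058,(62,-28)),([66,214],.044,(30,40)),([351,213],.044,(30,-40)),
([80,421],.044,(-30,40)),([344,421],.044,(-30,-40)),([80,508],.044,(-58,40)),([342,508],.044,(-58,-40)),([101,306],.018,(0,None)),([317,306],.018,(0,None)),([65,110],.044,(58,40)),([357,108],.044,(58,-40))]
W=np.array([f("vb",q,z,[250,110])[0] for q,z,_ in V]);L=[l for *_,l in V]
print(W)
k=[i for i,l in enumerate(L) if l[1] is not None]
A=np.array([L[i] for i in k])/1000.;B=W[k,:2]
a0,b0=A.mean(0),B.mean(0);A0,B0=A-a0,B-b0
th=np.arctan2((A0[:,0]*B0[:,1]-A0[:,1]*B0[:,0]).sum(),(A0*B0).sum());Q=np.array([[np.cos(th),-np.sin(th)],[np.sin(th),np.cos(th)]])
t=b0-Q@a0;print("vb",t,th);print(1000*(B-(A@Q.T+t)))
q=f("br",[[95,100],[246,100],[107,455],[243,455]],.044,[260,115])  # x minus 420
a=(q[0]+q[1])/2;b=(q[2]+q[3])/2;print(q,a,b,np.linalg.norm(q[0]-q[1]),np.linalg.norm(q[2]-q[3]),np.arctan2(*(a-b)[1::-1]))
print("rear top",f("br",[[170,28]],.064,[260,115]),"step",f("br",[[177,497]],.064,[260,115]),"front",f("br",[[178,552]],.065,[260,115]))
```

```text
[[ 0.5352 -0.1312  0.016 ]
 [ 0.539  -0.2195  0.016 ]
 [ 0.52   -0.1484  0.058 ]
 [ 0.5227 -0.203   0.058 ]
 [ 0.4885 -0.1387  0.044 ]
 [ 0.4919 -0.2168  0.044 ]
 [ 0.4288 -0.1427  0.044 ]
 [ 0.4319 -0.2195  0.044 ]
 [ 0.4014 -0.1427  0.044 ]
 [ 0.4046 -0.221   0.044 ]
 [ 0.4576 -0.1458  0.018 ]
 [ 0.4602 -0.2121  0.018 ]
 [ 0.5161 -0.1384  0.044 ]
 [ 0.5197 -0.2162  0.044 ]]
vb [ 0.461  -0.1792] 0.04667044540738606
[[ 4.3746 -0.3169]
 [ 3.9759  1.3097]
 [-1.6106 -0.0892]
 [-1.5569  1.3163]
 [-0.5834 -0.8122]
 [-0.9193  0.9817]
 [-0.3526 -2.0005]
 [-1.0115  1.1001]
 [ 0.215  -0.7624]
 [-0.3859  0.9076]
 [-1.0182 -1.8915]
 [-1.127   0.2573]]
[[0.5038 0.1781 0.044 ]
 [0.508  0.138  0.044 ]
 [0.4032 0.1666 0.044 ]
 [0.4074 0.1266 0.044 ]] [0.5059 0.158  0.044 ] [0.4053 0.1466 0.044 ] 0.04030025715026683 0.04016407185988348 0.11325368834384089
rear top [[0.5234 0.1597 0.064 ]] step [[0.4006 0.1454 0.064 ]] front [[0.3844 0.1434 0.065 ]]
```

The wrist view shows the V-block stop at crop (97..313, 97) and the barrel rear at (590,28). V-block sizes come out consistent to within 2 mm, at yaw 0.046. thick_mid is near (0.462, 0.152), with measured width 40.2 mm, which confirms it is the thick barrel.

Run:
```python
from h import *
np.set_printoptions(precision=4,suppress=True)
def st(m):
    s=arm.read_state();print(m,round(s["time_s"],2),s["ee_pos"],s["wrist_force"],s["wrist_torque"],s["opening"],s["grip_force"]);return s
r=R(.108)
arm.movep([.454,.1515,.11],r);arm.movel([.454,.1515,.025],r,feed=.08);st("down")
arm.grip(.036,8);s=st("g8")
arm.grip(.036,60);s=st("g60")
```

```text
down 4.68 [0.4544 0.1516 0.0254] [ 1.065  -0.2597  0.0897] [ 0.0546  0.0089 -0.0327] 0.08767942677652264 0.0
g8 5.49 [0.4539 0.1525 0.0251] [-0.4562  5.2075  1.4323] [0.9477 0.2268 0.0636] 0.040190628812222524 8.001276701688766
g60 5.71 [0.4538 0.1524 0.0251] [-1.0721  6.0682  2.5482] [ 0.9232  0.2243 -0.0024] 0.03877130362548012 59.999733567237854
```

Run:
```python
from h import *
np.set_printoptions(precision=4,suppress=True)
def st(m):
    s=arm.read_state();print(m,round(s["time_s"],2),s["ee_pos"],s["wrist_force"],s["wrist_torque"],round(s["opening"],4),s["grip_force"]);return s
y=.046;r=R(y);u=np.array([np.cos(y),np.sin(y)])
arm.movel([.454,.1525,.14],R(.108),feed=.12);st("lift")
p=np.array([.4598,-.1793])-.014*u
arm.movep([*p,.14],r)
arm.movel([*p,.075],r,feed=.1);arm.sleep(.2);st("above")
cv2.imwrite("pics/w_ab.png",viewer.get_image("wrist")[:,:,::-1])
cv2.imwrite("pics/s_ab.png",viewer.get_image("scene")[:,:,::-1])
a=cv2.imread("pics/w_ab.png")[0:400,140:500];b=cv2.imread("pics/s_ab.png")[130:330,300:500]
cv2.imwrite("pics/ab.png",np.hstack([a,cv2.resize(b,(400,400))]))
```

```text
lift 6.82 [0.4533 0.1523 0.1393] [-0.0184 -1.0561 -2.7139] [-0.0102 -0.0374 -0.0148] 0.0396 59.993271231651306
above 9.07 [ 0.4463 -0.1802  0.0756] [-0.3498 -0.3451 -3.1543] [ 0.1083  0.0151 -0.0433] 0.0395 59.99301195144653
```

View pics/ab.png

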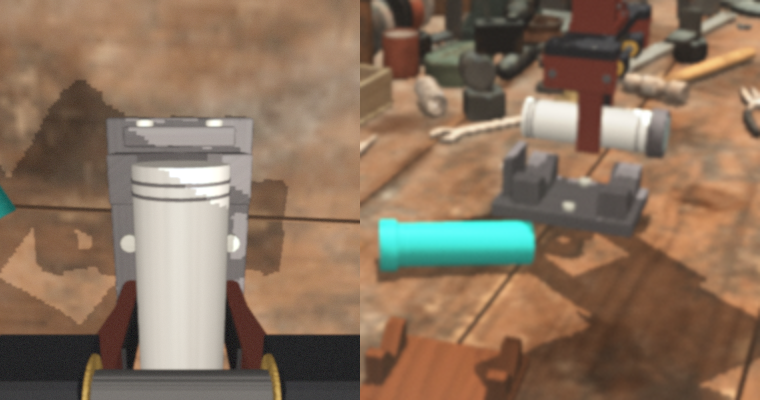

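The barrel is held level and in line with the V, its rear edge at (321,163), short of the stop (face edge at row 148). Next I lower it and feel for the stop.

```bash
cat >> h.py <<'E'
np.set_printoptions(precision=4,suppress=True)
def st(m):
    s=arm.read_state();print(m,round(s["time_s"],2),s["ee_pos"],s["wrist_force"],s["wrist_torque"],round(s["opening"],4),round(s["grip_force"],1));return s
y0=.046;r0=R(y0);u=np.array([np.cos(y0),np.sin(y0),0]);n=np.array([-u[1],u[0],0])
def F():
    fs=[]
    for _ in range(4): arm.sleep(.03);fs.append(arm.read_state()["wrist_force"])
    return np.mean(fs,0)
E
python3 - <<'E'
from h import *
s=arm.read_state();a=s["ee_pos"]
print(ray("wrist",[[321,163]],.115,s), a+.07*u)
t=np.array([.4598,-.1793,.036])-.014*u
arm.movel(t,r0,feed=.06);b=F();st("low")
for i in range(28):
    t=t+.0005*u;arm.movel(t,r0,feed=.02);f=F()-b
    if f@u<-4 or abs(f@n)>8 or f[2]>8:break
print(i,f,f@u,f@n);st("x");np.save("t.npy",np.r_[t,b])
E
```

```text
[[ 0.5177 -0.1769  0.115 ]] [ 0.5161 -0.177   0.0755]
low 10.11 [ 0.4462 -0.1801  0.0363] [ 0.4567  1.2528 -3.2666] [ 0.0248  0.0343 -0.0341] 0.0391 60.0
13 [-5.4917 -1.5295  1.9043] -5.5562475795742765 -1.275385442217486
x 15.47 [ 0.4517 -0.1794  0.0358] [-5.5294 -1.5017 -0.5323] [-0.2891  0.7762 -0.1488] 0.0389 60.0
```

Run:
```python
from h import *
d=np.load("t.npy");t,b=d[:3],d[3:]
t=t-[0,0,.0035];arm.movel(t,r0,feed=.03);f=F()-b;print(f@u,f@n,f[2])
for i in range(22):
    fu,fn,fz=f@u,f@n,f[2]
    if fz>13.5 and abs(fn)<2.5: break
    if fz>22: print("stop");break
    dz=-.0004 if fz<6 else (-.0002 if fz<14 else .0)
    dn=np.clip(fn*.00012,-.0005,.0005) if abs(fn)>1.5 else 0
    du=.0002 if fu>-2.5 else (-.0002 if fu<-9 else 0)
    t=t+du*u+dn*n+[0,0,dz];arm.movel(t,r0,feed=.03);f=F()-b
    print(i,t,f@u,f@n,f[2])
st("end");np.save("t.npy",np.r_[t,b])
```

```text
-6.048474879035691 -0.6665480660816737 0.9987454073701667
0 [ 0.4528 -0.1796  0.0321] -6.082412535520972 -0.9313216567789927 2.605472254838797
1 [ 0.4528 -0.1796  0.0317] -5.898954296592631 -0.5688757360061587 3.246129258157264
2 [ 0.4528 -0.1796  0.0313] -5.927788073621825 0.2025790645209993 4.363120623274606
3 [ 0.4528 -0.1796  0.0309] -6.253524516174154 0.7872966894724374 6.663742320166372
4 [ 0.4528 -0.1796  0.0307] -6.553326738235628 0.9902381351367877 9.342767345654433
5 [ 0.4528 -0.1796  0.0305] -7.270021362005434 1.2053568971696957 12.290094736125571
6 [ 0.4528 -0.1796  0.0303] -7.650682788373166 2.1165383379204896 13.945672439025778
end 18.56 [ 0.4517 -0.179   0.031 ] [-7.6879  2.3783 11.0211] [ 0.174   1.2184 -0.1214] 0.0393 60.0
```

Run:
```python
from h import *
d=np.load("t.npy");t,b=d[:3],d[3:]
for i in range(10):
    f=F(); print(f@u,f@n,f[2])
    if 14<f[2]<16.5 and abs(f@n)<1.5: break
    t=t+np.clip(f@n*.0001,-.0002,.0002)*n+[0,0,np.clip((f[2]-15.2)*.00007,-.0002,.0002)]
    arm.movel(t,r0,feed=.03)
arm.sleep(1);st("end");np.save("t.npy",np.r_[t,b])
a=viewer.get_image("wrist")[:,:,::-1][0:400,140:500];c=viewer.get_image("scene")[:,:,::-1][130:330,300:500]
cv2.imwrite("pics/fin.png",np.hstack([a,cv2.resize(c,(400,400))]))
```

```text
-6.938396655452574 1.3884175293990721 11.247377473417437
-8.283638440350568 0.9305653906707144 13.928063847074025
-8.791610843045198 0.8765094015350426 14.693510232893624
end 20.46 [ 0.4517 -0.179   0.031 ] [-8.1283  0.5664 14.4974] [ 0.0561  1.3369 -0.1894] 0.0394 60.0
```

View pics/fin.png

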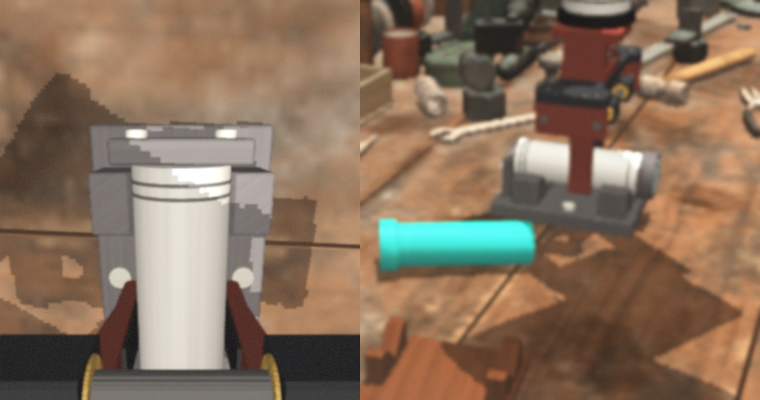

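The barrel lies in the V with its rear edge (row 165) at the stop face and the ring overhanging the open end. It is pressed with 14.5 N and almost no lateral force.

```bash
python3 -c "
from cell import job
print(job.hand_in())"
```

```text
the job is handed in; nothing more can be done
None
```

The thick barrel is in the V-block, rear end against the stop and ring over the open end, still gripped and pressed at about 14.5 N with under 1 N sideways; the job was handed in at about 20.5 s.

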